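# Load the small vice into the optical measuring machine and start a measurement

### The job

Set the small aluminium vice down gently and upright in the middle of the glass on the measuring machine's stage, its long side along the direction the stage slides, and let go of it. Then slide the stage fully home under the lens, and only then twist the spring-return start knob on the sloping console clockwise to its stop and let it spring back. Do not bump the optical head, turn the round dial or disturb the other things on the table.

Things in the scene. Friction and masses are not known exactly. Their poses are not given: they have to be found in the camera images.
- vice: Workpiece: bare-metal clamping vice, 80 mm long (x), 44 wide (y), 54 high, about 0.45 kg. Solid block 36 mm high, best gripped across its width at the middle; above it two jaws 18 mm high at x = -40 to -20 and 12 to 32 mm. A round screw head, 20 mm in diameter, sticks out 14 mm more at the +x end. Origin: centre of the block's underside; z up. On the stage either end may lead.
- stage_glass (a point): Centre of the glass, on the flat top of the machine's stage, 83 mm above the table. Stage: aluminium plate 150 mm (x) by 210 mm (y); glass 110 mm (x) by 150 mm (y), flush with it. y axis: the direction the stage slides towards the lens; z up. The point moves with the stage, starts drawn out on the machine's -y side, and lies below the lens when home.
- stage_handle (a point): Point in the stage's handle, 30 mm above the stage's top (113 mm above the table): an upright steel plate at the stage's -y end, 64 mm wide along x, 12 mm thick along y (this point is at mid thickness), top edge 15 mm above this point, 115 mm from the glass centre. Axes as stage_glass. Push it towards +y.
- stage (a joint): Slide of the stage, m: 0 is fully out, 0.14 fully home against its stop. It takes about 3 N plus 12 N per m/s and stays where it is left.
- machine: Black base of the optical measuring machine, fixed, 260 mm (x) by 520 mm (y), 60 mm high; origin at the centre of its underside on the table.
- head: Fixed column and head of the machine; origin and axes those of machine. White column at y = 150 to 230 mm, 140 mm wide in x, 420 mm high. The grey head overhangs from y = -20 to 170 mm, 110 mm wide in x, 250 to 420 mm above the table; under it at x = 0, y = 30 mm hangs the lens, 60 mm across, lower end 195 mm above the table.
- knob_grip (a point): Point on the start knob's axis at grip height, 30 mm out of the panel. The start knob is the black one with a bar grip: bar 64 mm long (along x, turns with the knob), 14 mm thick (y), from 12 to 44 mm out of the panel. z: the knob's axis, out of the panel, which slopes 35 degrees from horizontal, so the axis leans 35 degrees from vertical towards the console's front.
- start_knob (a joint): Angle of the start knob, rad: 0 at rest, growing clockwise as seen looking at the panel (a negative turn about the z of knob_grip); stop at 1.2. A spring (0.024 N m at rest, 0.12 N m at the stop) always drives it back to 0.
- dial (a joint): Angle, rad, of the round black dial, a 48 mm wide tapered button 24 mm high without a bar, on the same panel 110 mm to the console's -y side of the start knob. Stiff; leave it as it is.
- console: Grey sloping control console, fixed, 170 mm deep, 240 mm wide, about 35 mm high at the front and 137 mm at the back; origin at the centre of its underside, its front faces its own -x.
- ring_gauge: Bystander: steel ring, 64 mm across, 24 mm high, lying flat between machine and console; origin at the centre of its underside.
- cleaner: Bystander: white bottle, 52 mm across, 130 mm high, upright; origin at the centre of its underside.
- granite: Bystander: pale stone block 60 by 45 by 50 mm; origin at the centre of its underside.
- caliper: Bystander: caliper lying flat, 190 mm long, about 13 mm high; origin near its middle.
- cup: Bystander: white cup, 68 mm across, 80 mm high; origin at the centre of its underside.
- dial_mark (a point): White mark on the round dial's face, 18 mm from the dial's axis; turns with the dial.
Not all that is in view belongs to the job. What is shaped like the vice but blue is not meant.

How it is judged:
By the outcome, as a careful person would: the job done as asked, in the order asked, and still so for the second after the job is handed in, with the robot touching nothing.
It also fails if it takes over 61 s, if anything falls off the work surface, if the arm or the gripper's body presses on something with over 40 N, if the wrist force passes 120 N, or if a joint passes its speed limit or range.

### The arm

A 6-joint arm with a two-finger parallel gripper is mounted at the origin on the work surface. World frame = base frame: x ahead of the robot, y to its left, z up, the work surface at z = 0. Lengths are in m, angles in rad, forces in N, time in s.
With the tool pointing down it reaches from about 0.3 to 1 m from the base axis. Payload 5.1 kg.
Tool frame: the origin (TCP) lies on the centre line of the jaws, within the pads' length; the fingertips stand 8 mm ahead of it and the grasp point (between the pads) lies 11 mm behind it (ctrl.finger_overhang is the distance from the TCP to the fingertips, in m); z points along the fingers, y is the line along which they close (so a half turn about z gives the same grasp; the last joint's range is limited). The gripper opens to 95 mm and grips with 3 to 60 N. Pads are 20 mm wide; open, the fingers measure 119 mm over their backs; the gripper's body (75 mm by 180 mm) begins 59 mm behind the grasp point.
Start: joints at [1.121, 0.124, 1.65, -0, 1.367, -0.083], TCP at [0.233, 0.607, 0.223] pointing down, gripper open.
Joint ranges: [-2.61, 2.61], [-1.02, 2.33], [0.03, 2.71], [-1.35, 4.49], [0.32, 2.68], [-2.91, 2.91]. Speed limits (rad/s): [2.57, 2.57, 3.14, 3.14, 3.14, 3.14].

### API

Orientations are given as a 3x3 rotation matrix whose columns are the frame's x, y, z axes.
In Python, from workcell import ctrl, cams, spotter gives the robot as it stands.
- The arm moves only by the shell command python3 -m crank 'ROWS' [OPENING] [FORCE]. ROWS is JSON, a list of rows, each a list of 4 numbers: the shift along the tool's x, y, z each as a share of 0.2 m, from -1 to 1, then the turn about the tool's z as a share of 1.5 rad, from -1 to 1. A call has 1 to 10 rows; each row is the pose to reach, as a shift and turn from the pose commanded when the call began, along the tool's axes at that moment; what a row does not reach only later rows make up. A row lasts 1/8 s, in which the tool goes at most 62.5 mm and 10.7 degrees, less where a joint would pass 70% of its speed; a pose out of reach is approached as far as the arm can. A call with a number of a shift or a turn outside -1 to 1 is refused whole. A call with a gripper value outside its range is refused whole. OPENING is the closure, from 0 (fully open) to 1 (shut), set as the call begins (- or left out, the last holds). The fingers move at their own pace and stop on an object; FORCE is the grip in N (left out, the last holds). Time passes only in rows, so rows that repeat a pose let the fingers close. It gives the time, the measured TCP pose, the force, the opening and the grip force at its end, in the units of the state.
- ctrl.state(): the state, without advancing time (a new reading comes with each control period).
- cams.camera(name): name is "side" or "top"; returns a dict with "frame" (400x640x3 uint8, blue, green, red), "range_z" (400x640 float32, m along the optical axis (not along the pixel's ray), 0 where there is no reading), "intrinsics" (3x3 intrinsics, pixels), "k1" (the pictures are not rectified: a ray, as slopes to the right and down, at radius r is drawn at 1 + k1 r^2 times it, then the intrinsics apply), "extrinsics" (4x4, takes a point from world to camera coordinates). Camera axes: x right, y down, z forward; pixel columns grow to the right and rows downward; lengths in m; the calibration is good to about 2 mm. A picture is of the moment at which its call begins.
- ctrl.finish_job(): hands the job in; it is judged then, once.
Trained networks look in a picture, given as the dict that the camera call returned (one of the last four; its "shot" number tells which), for a name from the list of things; names that differ only in an ending like _2 or _b are one class to them, and where a whole thing is asked for, a point or a joint stands for the part that bears it (a point fixed in the world has none). Each returns a list of dicts, best first, with "p" (0 to 1); they miss things now and then, are a little off and sometimes report something else, mostly with a low value. They report only what shows in the picture. A call takes as long as a camera call. They do not tell look-alikes from the thing itself.
- spotter.cut_out(picture, target): "region" (400x640 bool, what is visible of it) and "at" ([column, row] in pixels, amid what is visible of it).
The state is a dict: "time": time; "q": joint angles; "qd": joint speeds; "joint_torque": joint torques, N m; "position": TCP position; "orientation": TCP orientation; "wrist_force": force on the tool from outside, world axes, zero at the start; "ft_torque": the same for the moment, N m; "gripper_width": finger opening in m; "finger_force": force on a finger pad.
Only numpy, scipy, OpenCV 4.12 (cv2) and the standard library are available. Lean on these libraries where they do the work, as an engineer would, in place of code of your own. Each camera call takes 0.05 s, during which the arm holds its last target. There are 200 camera calls.

## Working session

There is one attempt and no reset: what is moved stays moved. The work goes in short steps, Python scripts to look and compute and a shell command to move; the robot and the scene stay as the last step left them, time stands still between calls to the robot, and variables do not carry over. Pictures are saved under pics/ and viewed, at most 10 in all, crops included, and the job is handed in when it is done.

```bash
ls; mkdir -p pics; cat > h.py <<'E'
import numpy as np, cv2
from workcell import ctrl, cams, spotter
def shot(n): return cams.camera(n)
def rays(c,px):
    K=np.array(c["intrinsics"]);p=np.atleast_2d(np.array(px,float))
    return cv2.undistortPoints(p[:,None,:],K,np.array([c["k1"],0,0,0.])).reshape(-1,2)
def pts(c,px):
    px=np.atleast_2d(px); r=rays(c,px); z=c["range_z"][np.round(px[:,1]).astype(int),np.round(px[:,0]).astype(int)]
    P=np.c_[r*z[:,None],z]; E=np.array(c["extrinsics"]); return (P-E[:3,3])@E[:3,:3]
def atz(c,px,h):
    r=rays(c,px);E=np.array(c["extrinsics"]);d=np.c_[r,np.ones(len(r))]@E[:3,:3];o=-E[:3,:3].T@E[:3,3]
    return o+d*((h-o[2])/d[:,2])[:,None]
def region(c,m):
    v,u=np.nonzero(m&(c["range_z"]>0)); return pts(c,np.c_[u,v])
E
python3 - <<'E'
from h import *
for n in("top","side"):
    c=shot(n); cv2.imwrite(f"pics/{n}0.png",c["frame"]); 
    print(n,c["k1"],(-c["extrinsics"][:3,:3].T@c["extrinsics"][:3,3]).round(3))
    for t in["vice","stage_glass","stage_handle","machine","knob_grip","dial","console","ring_gauge","cleaner","granite","caliper","cup","dial_mark"]:
        for d in spotter.cut_out(c,t)[:3]:
            P=region(c,d["region"]); 
            print(t,round(d["p"],2),np.round(d["at"]),len(P),P.size and np.median(P,0).round(3),P.size and np.percentile(P,[2,98],axis=0).round(3).tolist())
s=ctrl.state();print(s["position"],s["orientation"],s["time"],s["gripper_width"],s["wrist_force"])
E
```

```text
pics
top -0.035353279957954224 [ 0.424 -0.054  1.327]
vice 0.96 [364. 229.] 413 [ 0.387 -0.221  0.039] [[0.347, -0.253, 0.004], [0.429, -0.192, 0.059]]
vice 0.72 [328. 197.] 382 [ 0.485 -0.11   0.04 ] [[0.464, -0.15, 0.022], [0.505, -0.065, 0.058]]
vice 0.69 [230. 150.] 3446 [0.628 0.198 0.083] [[0.553, 0.088, 0.077], [0.703, 0.303, 0.125]]
stage_glass 0.95 [227. 150.] 3409 [0.628 0.199 0.083] [[0.553, 0.089, 0.077], [0.704, 0.303, 0.125]]
stage_handle 0.91 [227. 152.] 3371 [0.628 0.2   0.083] [[0.554, 0.088, 0.078], [0.702, 0.302, 0.125]]
machine 0.81 [176. 150.] 18148 [0.591 0.3   0.085] [[0.487, 0.039, 0.055], [0.749, 0.505, 0.422]]
machine 0.25 [124. 144.] 8349 [0.59  0.397 0.418] [[0.52, 0.262, 0.115], [0.664, 0.507, 0.423]]
knob_grip 0.73 [394. 157.] 231 [ 0.612 -0.302  0.094] [[0.583, -0.329, 0.076], [0.638, -0.285, 0.127]]
dial 0.75 [424. 170.] 185 [ 0.566 -0.403  0.094] [[0.547, -0.423, 0.082], [0.588, -0.384, 0.105]]
console 0.7 [413. 155.] 4601 [ 0.618 -0.366  0.095] [[0.519, -0.484, 0.02], [0.719, -0.25, 0.136]]
console 0.17 [404. 249.] 363 [ 0.325 -0.354  0.049] [[0.291,
[... 1913 characters left out ...]
 -0.098  0.02 ] [[0.618, -0.116, 0.002], [0.675, -0.059, 0.027]]
cleaner 0.87 [328. 341.] 1515 [ 0.424 -0.494  0.074] [[0.401, -0.504, 0.005], [0.449, -0.471, 0.13]]
caliper 0.51 [247. 172.] 227 [0.274 0.293 0.009] [[0.25, 0.236, 0.0], [0.305, 0.41, 0.015]]
cup 0.76 [276. 182.] 621 [0.357 0.108 0.057] [[0.329, 0.097, 0.003], [0.386, 0.161, 0.081]]
dial_mark 0.85 [395. 291.] 376 [ 0.563 -0.417  0.092] [[0.546, -0.428, 0.076], [0.583, -0.391, 0.104]]
[0.23312237 0.60674892 0.22264742] [[-9.33487311e-01  3.58610428e-01 -2.27366528e-05]
 [ 3.58610429e-01  9.33487311e-01 -5.12989869e-06]
 [ 1.93847417e-05 -1.29422961e-05 -1.00000000e+00]] 1.4 0.09505682750994664 [0.17298951 0.14362779 0.50271788]
```

```bash
python3 - <<'E'
import cv2
a=cv2.imread("pics/top0.png")[100:280,190:470];b=cv2.imread("pics/side0.png")[130:330,220:500]
a=cv2.resize(a,None,fx=2.85,fy=2.85,interpolation=3)
cv2.imwrite("pics/a.png",a);cv2.imwrite("pics/b.png",cv2.resize(b,None,fx=2.85,fy=2.85,interpolation=3))
E
```

```text
(no output)
```

View pics/a.png

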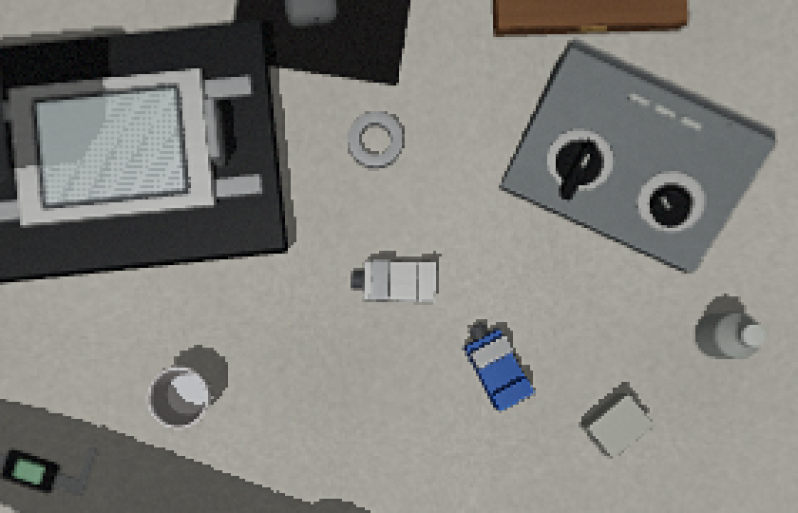

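View pics/b.png

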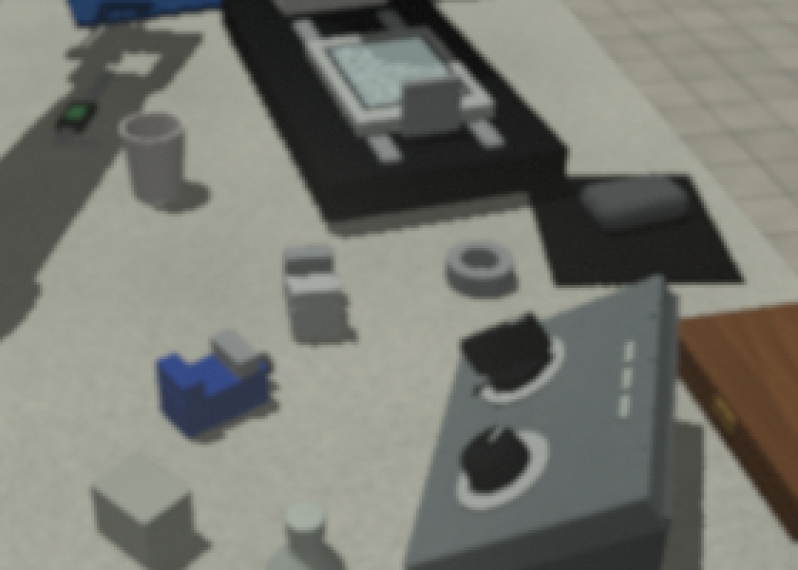

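The bare vice is at about top px (330,198) with its screw head pointing +y (left). The blue look-alike is at (364,229). The stage is at (227,150) with its handle on the right. The bar knob is at (393,157) and the dial at (424,171). Next I'll fit the geometry.

```bash
python3 - <<'E'
from h import *
def rect(P):
    (c,s,a)=cv2.minAreaRect((P[:,:2]*1000).astype(np.float32)); return np.round(c,1),np.round(s,1),round(a,1)
for n in("top","side"):
    c=shot(n); print(n); v,u=np.nonzero(c["range_z"]>0); P=pts(c,np.c_[u,v]); col=c["frame"][v,u].astype(int)
    def box(x0,x1,y0,y1,z0,z1): return (P[:,0]>x0)&(P[:,0]<x1)&(P[:,1]>y0)&(P[:,1]<y1)&(P[:,2]>z0)&(P[:,2]<z1)
    V=P[box(.44,.53,-.17,-.05,.03,.07)]; print("vice all",rect(V),"jaws",rect(V[V[:,2]>.049]),np.median(V[V[:,2]>.049],0).round(4))
    for nm,b in(("jawL",V[(V[:,2]>.049)&(V[:,1]<-.125)]),("jawR",V[(V[:,2]>.049)&(V[:,1]>-.115)])): 
        if len(b): print(nm,len(b),b.mean(0).round(4))
    S=P[box(.53,.73,.06,.33,.077,.089)]; print("stage",len(S),rect(S),S[:,2].mean().round(4))
    H=P[box(.56,.72,.06,.14,.095,.14)]; print("handle",len(H),rect(H),H.mean(0).round(4),H.max(0).round(4))
    M=P[box(.4,.8,.0,.3,.055,.066)]; print("base",rect(M))
    W=P[box(.45,.75,.3,.6,.40,.44)]; print("headtop",len(W), len(W) and rect(W))
    d=spotter.cut_out(c,"console")[0]["region"]; Q=region(c,d); cc=c["frame"][d&(c["range_z"]>0)].astype(int)
    g=(cc.min(1)>70)&(Q[:,2]>.04)
    for _ in range(4):
        A=np.c_[Q[g][:,:2],np.ones(g.sum())];k=np.linalg.lstsq(A,Q[g][:,2],rcond=None)[0]
        r=Q[:,2]-np.c_[Q[:,:2],np.ones(len(Q))]@k; g=abs(r)<.004
    nn=np.array([-k[0],-k[1],1]);nn/=np.linalg.norm(nn);print("plane",k.round(4),nn.round(4),"tilt",np.degrees(np.arccos(nn[2])).round(2),"yaw",np.degrees(np.arctan2(-nn[1],-nn[0])).round(2),"rect",rect(Q[g]))
    rr=(P@nn)-k[2]*nn[2]; ex=np.array([-nn[0],-nn[1],0]);ex/=np.linalg.norm(ex)
    ys=np.cross([0,0,1],ex); xs=np.cross(ys,nn)  # xs uphill
    K=P[(rr>.03)&(rr<.05)&(np.linalg.norm(P-[.605,-.305,.1],axis=1)<.07)]
    D=P[(rr>.015)&(rr<.05)&(np.linalg.norm(P-[.565,-.405,.09],axis=1)<.05)]
    for nm,T in(("bar",K),("dial",D)):
        q=np.c_[T@xs,T@ys,T@nn]; (ce,s,a)=cv2.minAreaRect((q[:,:2]*1000).astype(np.float32))
        h=.03 if nm=="bar" else .024
        w=xs*ce[0]/1000+ys*ce[1]/1000+nn*(k[2]*nn[2]+h); pc=np.linalg.svd(q[:,:2]-q[:,:2].mean(0))[2][0]
        print(nm,len(T),np.round(ce,1),np.round(s,1),"pca ang from ys",np.degrees(np.arctan2(pc[1],pc[0])).round(1),"pt",w.round(4))
E
```

```text
top
vice all (array([ 485.2, -104.6]), array([92.5, 43.3]), 87.1) jaws (array([ 485.1, -115.2]), array([71.5, 42. ]), 86.9) [ 0.4851 -0.1311  0.0543]
jawL 90 [ 0.4826 -0.1413  0.0536]
jawR 88 [ 0.4871 -0.0893  0.0547]
stage 3213 (array([629.7, 196. ]), array([151.7, 227.5]), 6.0) 0.0833
handle 106 (array([641.3,  89.1]), array([64.5, 12.2]), 5.5) [0.6392 0.0877 0.1234] [0.6731 0.0975 0.1327]
base (array([632.7, 169.8]), array([261.3, 285.7]), 6.2)
headtop 4976 (array([606.6, 405. ]), array([140.3, 220.3]), 6.3)
plane [ 0.6232 -0.2807 -0.3972] [-0.5145  0.2318  0.8256] tilt 34.35 yaw -24.25 rect (array([ 612.1, -366.1]), array([240.6, 149.7]), 65.8)
bar 102 [612.  -27.2] [64.3 13.9] pca ang from ys -179.8 pt [ 0.6028 -0.3013  0.0994]
dial 157 [ 612.9 -136.9] [42.4 42.4] pca ang from ys -170.1 pt [ 0.5615 -0.4031  0.0949]
side
vice all (array([ 485. , -114.7]), array([77. , 43.9]), 88.2) jaws (array([ 485.2, -114.6]), array([77. , 43.3]), 87.9) [ 0.485  -0.1312  0.0538]
jawL 113 [ 0.484  -0.1425  0.0536]
jawR 102 [ 0.486  -0.0908  0.0537]
stage 1270 (array([629.4, 196.7]), array([151.6, 235.1]), 6.2) 0.0838
handle 247 (array([641.1,  87. ]), array([63.1, 15.6]), 5.3) [0.6403 0.0858 0.1136] [0.6725 0.0972 0.1318]
base (array([633.1, 167.3]), array([261.3, 286.6]), 6.2)
headtop 564 (array([607.5, 405.3]), array([144.1, 215.7]), 6.1)
plane [ 0.6319 -0.28   -0.4027] [-0.5198  0.2303  0.8226] tilt 34.65 yaw -23.9 rect (array([ 612.5, -364.6]), array([243.8, 149.2]), 65.7)
bar 245 [610.1 -31.9] [64.3 15.3] pca ang from ys -179.3 pt [ 0.6026 -0.3019  0.099 ]
dial 298 [ 608.9 -142.7] [40.7 43.3] pca ang from ys -31.1 pt [ 0.56   -0.4041  0.0934]
```

```bash
cat >> h.py <<'E'
def go(p,yaw_y=None):
    "shares to bring TCP to p (world), with tool y at world angle yaw_y (deg, mod 180), tool pointing down"
    s=ctrl.state();R=np.array(s["orientation"]);d=R.T@(np.array(p)-s["position"])
    print("t",round(s["time"],2),"pos",np.round(s["position"],4),"share",(d/.2).round(4))
    a=np.degrees(np.arctan2(R[1,1],R[0,1]))
    if yaw_y is not None: t=(yaw_y-a+90)%180-90; print("yaw",a.round(2),"turn share",round(-np.radians(t)/1.5,4))
E
python3 -m crank '[[-0.82,-0.967,0,0],[-0.82,-0.967,0,0],[-0.82,-0.967,0,0],[-0.82,-0.967,0,0],[-0.82,-0.967,0,0]]'
python3 -m crank '[[-0.82,-0.967,0,0.15],[-0.82,-0.967,0,0.3],[-0.82,-0.967,0,0.45],[-0.82,-0.967,0,0.6],[-0.82,-0.967,0,0.7],[-0.82,-0.967,0,0.83]]'
python3 -c "
from h import *
go([.4853,-.1113,.1],-2.7);print(ctrl.state()['q'])"
```

```text
time: 2.22
position: [0.3178, 0.3647, 0.2228]
orientation: [[-0.932, 0.363, 0.001], [0.363, 0.932, 0.0], [-0.001, 0.001, -1.0]]
wrist_force: [-0.8, 0.8, 0.6]
gripper_width: 0.0951
finger_force: 0.0
time: 2.98
position: [0.4013, 0.1276, 0.223]
orientation: [[-0.071, 0.998, 0.001], [0.998, 0.071, 0.001], [0.001, 0.001, -1.0]]
wrist_force: [0.0, -0.4, -0.4]
gripper_width: 0.0949
finger_force: 0.0
t 2.98 pos [0.4013 0.1276 0.223 ] share [-1.2217  0.3344  0.6145]
yaw 4.05 turn share 0.0785
[ 1.79940463e-01 -4.17124827e-01  2.13142967e+00  5.25022690e-04
  1.42665660e+00  1.09216712e-01]
```

```bash

python3 -m crank '[[-0.3,0.1,0.1,0.08],[-0.6,0.2,0.2,0.08],[-0.9,0.3,0.3,0.08],[-1,0.33,0.35,0.08],[-1,0.33,0.35,0.08]]'
python3 -c "
from h import *
go([.4853,-.1113,.015],-2.7)"
```

```text
time: 3.6
position: [0.4823, -0.0669, 0.1514]
orientation: [[0.043, 0.999, -0.003], [0.999, -0.043, 0.001], [0.001, -0.003, -1.0]]
wrist_force: [-0.2, 0.0, 0.2]
gripper_width: 0.095
finger_force: 0.0
t 3.6 pos [ 0.4823 -0.0669  0.1514] share [-0.2217  0.0265  0.6816]
yaw -2.49 turn share 0.0024
```

```bash

python3 -m crank '[[-0.22,0.022,0.15,0.002],[-0.22,0.022,0.3,0.002],[-0.22,0.022,0.5,0.002],[-0.22,0.022,0.62,0.002],[-0.22,0.022,0.68,0.002],[-0.22,0.022,0.68,0.002]]'
python3 - <<'E'
from h import *
go([.4853,-.1113,.015],-2.7)
c=shot("side");cv2.imwrite("pics/c.png",cv2.resize(c["frame"][150:300,240:440],None,fx=3,fy=3))
E
```

```text
time: 4.35
position: [0.4848, -0.1093, 0.0167]
orientation: [[0.043, 0.999, -0.001], [0.999, -0.043, 0.0], [0.0, -0.001, -1.0]]
wrist_force: [0.2, -0.1, 0.7]
gripper_width: 0.095
finger_force: 0.0
t 4.35 pos [ 0.4848 -0.1093  0.0167] share [-0.0098  0.0027  0.0083]
yaw -2.45 turn share 0.0029
```

View pics/c.png

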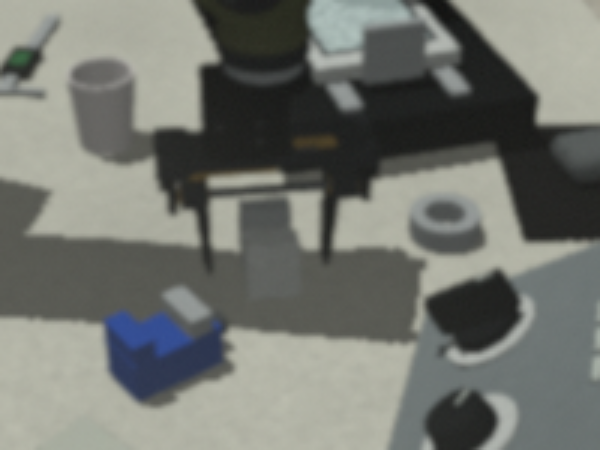

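The open fingers straddle the bare vice, with the tips at crop (210,270) and (325,262). Closing now.

```bash

python3 -m crank '[[-0.008,0,0.006,0],[-0.008,0,0.006,0],[-0.008,0,0.006,0],[-0.008,0,0.006,0],[-0.008,0,0.006,0],[-0.008,0,0.006,0],[-0.008,0,0.006,0],[-0.008,0,0.006,0]]' 0.75 35
python3 -c "
from h import *
go([.6288,.2035,.2],6.1)"
```

```text
time: 5.4
position: [0.485, -0.1119, 0.0155]
orientation: [[0.044, 0.999, 0.001], [0.999, -0.044, -0.0], [-0.0, 0.001, -1.0]]
wrist_force: [1.8, 0.4, -0.6]
gripper_width: 0.0437
finger_force: 35.0
t 5.4 pos [ 0.485  -0.1119  0.0155] share [ 1.6071  0.6497 -0.9223]
yaw -2.52 turn share -0.1003
```

```bash

python3 -m crank '[[0,0,-0.1,0],[0,0,-0.3,0],[0,0,-0.5,0],[0,0,-0.7,0],[0,0,-0.8,0]]'
python3 -m crank '[[0.2,0.08,0,-0.02],[0.4,0.16,0,-0.04],[0.6,0.24,0,-0.06],[0.8,0.32,0,-0.08],[0.95,0.38,0,-0.1],[1,0.4,0,-0.1]]'
python3 - <<'E'
from h import *
go([.6288,.2035,.16],6.1);print(ctrl.state()["wrist_force"],ctrl.state()["gripper_width"])
E
```

```text
time: 6.02
position: [0.4846, -0.1118, 0.1765]
orientation: [[0.044, 0.999, 0.001], [0.999, -0.044, -0.0], [-0.0, 0.001, -1.0]]
wrist_force: [0.6, 0.2, -5.9]
gripper_width: 0.0442
finger_force: 35.0
time: 6.78
position: [0.5724, 0.0859, 0.173]
orientation: [[-0.108, 0.994, -0.004], [0.994, 0.108, -0.0], [0.0, -0.004, -1.0]]
wrist_force: [0.1, -0.4, -6.1]
gripper_width: 0.0439
finger_force: 35.0
t 6.78 pos [0.5724 0.0859 0.173 ] share [0.5543 0.3439 0.0636]
yaw 6.19 turn share 0.001
[ 0.06323772 -0.36715329 -6.12040068] 0.04385231662344145
```

```bash

python3 -m crank '[[0.2,0.12,0,0],[0.4,0.24,0,0],[0.55,0.34,0,0],[0.555,0.344,0.1,0],[0.555,0.344,0.2,0],[0.555,0.344,0.25,0],[0.555,0.344,0.28,0],[0.555,0.344,0.28,0]]'
python3 - <<'E'
from h import *
go([.6288,.2035,.0985],6.1)
def rect(P):
    (c,s,a)=cv2.minAreaRect((P[:,:2]*1000).astype(np.float32)); return np.round(c,1),np.round(s,1),round(a,1)
for n in("side",):
    c=shot(n);cv2.imwrite("pics/d.png",cv2.resize(c["frame"][90:240,270:470],None,fx=3,fy=3))
    v,u=np.nonzero(c["range_z"]>0);P=pts(c,np.c_[u,v]);g=(abs(P[:,0]-.64)<.05)&(abs(P[:,1]-.09)<.04)&(P[:,2]>.095)&(P[:,2]<.14);print(rect(P[g]),P[g].mean(0))
E
```

```text
time: 7.78
position: [0.6299, 0.2015, 0.1192]
orientation: [[-0.105, 0.994, -0.001], [0.994, 0.105, -0.0], [-0.0, -0.001, -1.0]]
wrist_force: [-0.5, -0.0, -6.1]
gripper_width: 0.0438
finger_force: 35.0
t 7.78 pos [0.6299 0.2015 0.1192] share [ 0.0107 -0.0043  0.1033]
yaw 6.03 turn share -0.0008
(array([641.1,  86.5]), array([64.2, 16. ]), 4.9) [0.64067273 0.0857368  0.11338108]
```

View pics/d.png

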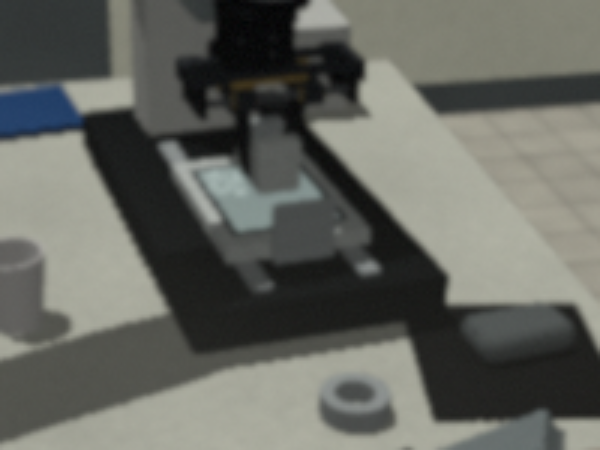

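The vice hangs upright over the glass, clear of the head. I'll lower it gently.

```bash

python3 -m crank '[[0.01,-0.004,0.03,0],[0.01,-0.004,0.06,0],[0.01,-0.004,0.08,0],[0.01,-0.004,0.09,0],[0.01,-0.004,0.09,0],[0.01,-0.004,0.095,0],[0.01,-0.004,0.095,0],[0.01,-0.004,0.1,0],[0.01,-0.004,0.1,0]]'
python3 -c "
from h import *
go([.6288,.2035,.0985],6.1)"
```

```text
time: 8.95
position: [0.629, 0.204, 0.0994]
orientation: [[-0.106, 0.994, -0.0], [0.994, 0.106, -0.0], [-0.0, -0.0, -1.0]]
wrist_force: [-0.5, 0.6, -5.0]
gripper_width: 0.0437
finger_force: 35.0
t 8.95 pos [0.629  0.204  0.0994] share [-0.0022 -0.0013  0.0044]
yaw 6.07 turn share -0.0003
```

```bash

python3 -m crank '[[0,0,0.003,0],[0,0,0.003,0],[0,0,0.003,0]]'
python3 -m crank '[[0,0,0.004,0],[0,0,0.004,0],[0,0,0.004,0]]'
```

```text
time: 9.32
position: [0.6291, 0.204, 0.0988]
orientation: [[-0.106, 0.994, -0.0], [0.994, 0.106, 0.0], [0.0, -0.0, -1.0]]
wrist_force: [-0.2, 0.2, -5.6]
gripper_width: 0.044
finger_force: 35.0
time: 9.7
position: [0.6292, 0.204, 0.0985]
orientation: [[-0.106, 0.994, 0.0], [0.994, 0.106, 0.0], [0.0, 0.0, -1.0]]
wrist_force: [-0.3, -0.1, -2.8]
gripper_width: 0.0436
finger_force: 35.0
```

Contact is starting (the force went from -6 to -2.8 N). I'll go a touch lower, then release.

```bash

python3 -m crank '[[0,0,0.003,0],[0,0,0.003,0],[0,0,0.003,0]]' - 10
python3 -m crank '[[0,0,0,0],[0,0,0,0],[0,0,0,0],[0,0,0,0]]' 0.3
python3 -m crank '[[0,0,-0.1,0],[0,0,-0.3,0],[0,0,-0.5,0],[0,0,-0.5,0]]' 0.3
python3 - <<'E'
from h import *
c=shot("top");cv2.imwrite("pics/e.png",cv2.resize(c["frame"][100:200,180:290],None,fx=5,fy=5))
go([.642,.045,.2],6.1);print(ctrl.state()["q"])
E
```

```text
time: 10.07
position: [0.6292, 0.204, 0.0985]
orientation: [[-0.106, 0.994, 0.0], [0.994, 0.106, 0.0], [0.0, 0.0, -1.0]]
wrist_force: [-4.5, -0.9, 5.1]
gripper_width: 0.044
finger_force: 10.0
time: 10.58
position: [0.6292, 0.204, 0.0973]
orientation: [[-0.106, 0.994, 0.0], [0.994, 0.106, 0.0], [0.0, 0.0, -1.0]]
wrist_force: [0.1, -0.3, 0.2]
gripper_width: 0.0665
finger_force: 0.0
time: 11.08
position: [0.632, 0.2047, 0.2045]
orientation: [[-0.106, 0.994, 0.011], [0.994, 0.106, 0.003], [0.001, 0.011, -1.0]]
wrist_force: [-0.1, -0.1, -0.9]
gripper_width: 0.067
finger_force: 0.0
t 11.12 pos [0.6306 0.2044 0.2013] share [-0.7984 -0.0277  0.0057]
yaw 6.08 turn share -0.0003
[2.32444782e-01 1.61376630e-01 1.64487235e+00 3.96199468e-06
 1.32924655e+00 1.26407355e-01]
```

View pics/e.png

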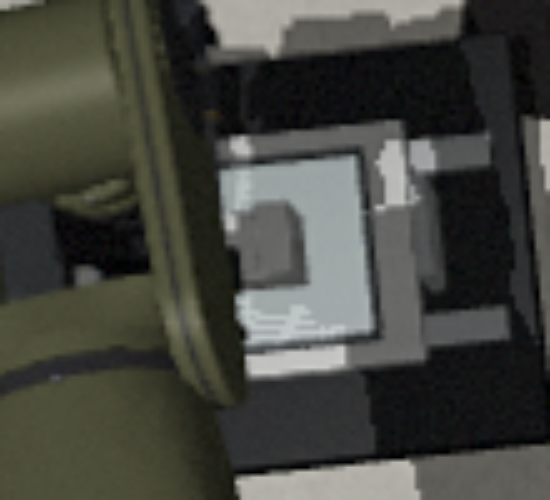

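```bash

python3 -m crank '[[-0.2,0,0,0],[-0.4,0,0,0],[-0.6,0,0,0],[-0.73,-0.01,0,0],[-0.76,-0.01,0,0],[-0.76,-0.01,0,0]]' 1
python3 - <<'E'
from h import *
c=shot("top")
v,u=np.nonzero(c["range_z"]>0);P=pts(c,np.c_[u,v]);Y=np.array([-.1063,.9943]);X=np.array([.9943,.1063])
def rect(P):
    (c,s,a)=cv2.minAreaRect((P[:,:2]*1000).astype(np.float32)); return np.round(c,1),np.round(s,1),round(a,1)
r=P[:,:2]-[.629,.2035];g=(abs(r@X)<.04)&(abs(r@Y)<.075)&(P[:,2]>.105)&(P[:,2]<.15);print(rect(P[g]),rect(P[g&(P[:,2]>.13)]),P[g,2].max())
go([.644,.0606,.108],6.1)
E
```

```text
time: 11.88
position: [0.6428, 0.0529, 0.1966]
orientation: [[-0.105, 0.994, -0.001], [0.994, 0.105, 0.0], [0.001, -0.001, -1.0]]
wrist_force: [0.7, 0.7, 0.5]
gripper_width: 0.0119
finger_force: 0.0
(array([626.1, 226.9]), array([45.1, 64.2]), 5.1) (array([625.2, 226.8]), array([43.5, 20.2]), 6.4) 0.14252877413611298
t 11.93 pos [0.6429 0.0533 0.1968] share [0.0352 0.01   0.4442]
yaw 6.09 turn share -0.0001
```

The front jaw measurement puts the vice within about 2 mm of the glass centre, upright and aligned. Next I'll lower behind the handle.

```bash

python3 -m crank '[[0.02,0.01,0.1,0],[0.02,0.01,0.25,0],[0.02,0.01,0.4,0],[0.02,0.01,0.44,0],[0.02,0.01,0.44,0]]'
python3 -m crank '[[0.06,0,0,0],[0.1,0,0,0],[0.15,0,0,0],[0.2,0,0,0],[0.25,0,0,0],[0.3,0,0,0]]'
```

```text
time: 12.55
position: [0.6442, 0.0575, 0.1084]
orientation: [[-0.107, 0.994, -0.002], [0.994, 0.107, 0.0], [0.0, -0.002, -1.0]]
wrist_force: [0.4, 0.3, 0.5]
gripper_width: 0.0005
finger_force: 0.0
time: 13.3
position: [0.6385, 0.1171, 0.1097]
orientation: [[-0.106, 0.994, 0.001], [0.994, 0.106, -0.0], [-0.0, 0.001, -1.0]]
wrist_force: [0.4, -3.0, 1.8]
gripper_width: 0.0007
finger_force: 1.7
```

```bash

python3 -m crank '[[0.05,0,0.005,0],[0.1,0,0.005,0],[0.15,0,0.005,0],[0.2,0,0.005,0],[0.25,0,0.005,0],[0.3,0,0.005,0],[0.35,0,0.005,0],[0.38,0,0.005,0],[0.4,0,0.005,0],[0.41,0,0.005,0]]'
python3 - <<'E'
from h import *
c=shot("top");v,u=np.nonzero(c["range_z"]>0);P=pts(c,np.c_[u,v]);Y=np.array([-.1063,.9943]);X=np.array([.9943,.1063])
s=ctrl.state();print(s["position"],s["wrist_force"],(np.array(s["position"])[:2]-[.6411,.0885])@Y)
for n in("side",):
    c=shot(n);cv2.imwrite("pics/f.png",cv2.resize(c["frame"][90:240,270:470],None,fx=3,fy=3))
E
```

```text
time: 14.55
position: [0.6306, 0.1856, 0.1084]
orientation: [[-0.107, 0.994, -0.001], [0.994, 0.107, -0.025], [-0.025, -0.004, -1.0]]
wrist_force: [0.6, -45.0, 6.8]
gripper_width: 0.0002
finger_force: 22.6
[0.63059476 0.18554547 0.10844412] [ -0.40388638 -42.02351561   5.74664959] 0.09760901968393035
```

View pics/f.png

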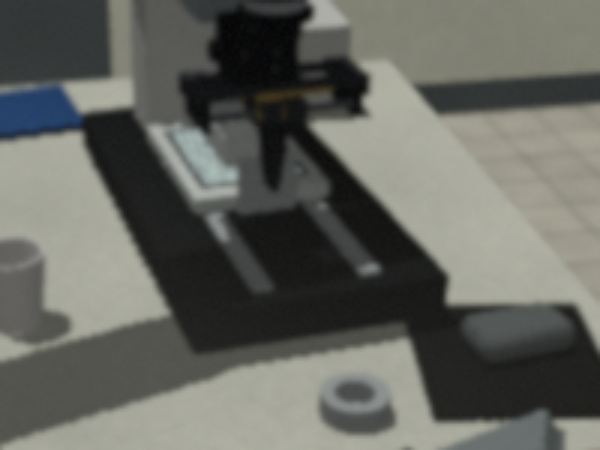

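```bash

python3 -m crank '[[-0.02,0,0,0],[-0.05,0,0,0]]'
python3 - <<'E'
from h import *
Y=np.array([-.1063,.9943]);X=np.array([.9943,.1063])
s=ctrl.state();print(s["position"],s["wrist_force"],(np.array(s["position"])[:2]-[.6411,.0885])@Y)
for n in("side","top"):
    c=shot(n);v,u=np.nonzero(c["range_z"]>0);P=pts(c,np.c_[u,v])
    r=np.c_[(P[:,:2]-[.6288,.2035])@X,(P[:,:2]-[.6288,.2035])@Y,P[:,2]]
    for x0,x1 in((-.075,-.06),(-.03,-.015),(.015,.03),(.06,.075)):
        g=(r[:,0]>x0)&(r[:,0]<x1)&(r[:,1]>-.12)&(r[:,1]<.3)&(r[:,2]>.077)&(r[:,2]<.089)
        h=(r[:,0]>x0)&(r[:,0]<x1)&(r[:,1]>-.12)&(r[:,1]<.15)&(r[:,2]>.095)&(r[:,2]<.13)
        print(n,x0,g.sum(),g.any() and np.percentile(r[g,1],[1,99]).round(4),h.sum(),h.any() and np.percentile(r[h,1],[2,20,50,98]).round(4))
E
```

```text
time: 14.9
position: [0.6306, 0.1853, 0.1082]
orientation: [[-0.104, 0.995, -0.002], [0.995, 0.104, -0.003], [-0.003, -0.002, -1.0]]
wrist_force: [-0.3, -0.2, 0.6]
gripper_width: 0.0006
finger_force: 0.5
[0.63062663 0.18534543 0.1081519 ] [-0.27741621 -0.18271347  0.6078757 ] 0.09740673044510795
side -0.075 159 [0.0078 0.2886] 0 False
side -0.03 109 [-0.0109  0.2419] 115 [-0.0087 -0.0059  0.0754  0.1317]
side 0.015 13 [-0.0089 -0.0002] 51 [-0.0105 -0.007  -0.0044  0.0825]
side 0.06 65 [0.0083 0.1252] 0 False
top -0.075 130 [0.1432 0.2844] 0 False
top -0.03 24 [0.088 0.228] 10 [0.0755 0.0762 0.0766 0.0819]
top 0.015 10 [0.0645 0.076 ] 0 False
top 0.06 0 False 0 False
```

The gripped stage stopped hard at a travel of 113 mm. From the fitted base, the lens lies 113 mm beyond the glass's starting point, so the stage started at 27 mm and is now home. Next I'll plan the knob push: the closed fingers press the bar's lower end while the tool stays vertical.

```bash
cat > knob.py <<'E'
from h import *
t=np.radians(35);a=np.radians(-24.1);eh=np.array([np.cos(a),np.sin(a),0]);ez=np.array([0,0,1.])
n=-np.sin(t)*eh+np.cos(t)*ez; xs=np.cos(t)*eh+np.sin(t)*ez; ys=np.cross(n,xs)
C=np.array([.6027,-.3015,.0993])-.03*n
U=-.021;Z=.092
def tcp(th,gap=0):
    x=np.cos(th)*xs-np.sin(th)*ys; y=np.cos(th)*ys+np.sin(th)*xs
    w=C+.044*n+U*x-.007*y; e=x*[1,1,0];e/=np.linalg.norm(e);nr=np.cross(ez,e)
    p=w-(.010+gap)*nr; p[2]=Z
    return p,np.degrees(np.arctan2(e[1],e[0])),w
E
python3 - <<'E'
from knob import *
for th in(0,.3,.6,.9,1.2,1.3):
    p,yaw,w=tcp(th); tip=p-[0,0,.008]; r=np.radians(yaw);X=np.array([-np.sin(r),np.cos(r),0]);Yv=np.array([np.cos(r),np.sin(r),0])
    print(th,p.round(4),"tooly",yaw.round(1),"contact z",w[2].round(4),"min panel clr",min((tip+i*.01*X+j*.012*Yv-C)@n for i in(-1,1) for j in(-1,1)).round(4))
p,y,w=tcp(0,.02);print("approach",p); go(np.r_[p[:2],.2],y)
E
python3 -m crank '[[-0.08,0,0,0],[-0.15,0,-0.1,0],[-0.2,0,-0.3,0],[-0.25,0,-0.5,0],[-0.4,0,-0.5,0.05],[-0.6,0,-0.5,0.15],[-0.8,0,-0.5,0.25],[-1,0,-0.5,0.3],[-1,0,-0.5,0.35]]'
python3 -c "
from knob import *
p,y,w=tcp(0,.02);go(np.r_[p[:2],.2],y)"
```

```text
0 [ 0.5727 -0.3067  0.092 ] tooly -24.1 contact z 0.0987 min panel clr 0.0251
0.3 [ 0.5716 -0.2984  0.092 ] tooly -44.8 contact z 0.0981 min panel clr 0.026
0.6 [ 0.573  -0.2899  0.092 ] tooly -64.0 contact z 0.0986 min panel clr 0.0268
0.9 [ 0.5766 -0.2825  0.092 ] tooly -81.1 contact z 0.1001 min panel clr 0.027
1.2 [ 0.5818 -0.2768  0.092 ] tooly -96.4 contact z 0.1027 min panel clr 0.0266
1.3 [ 0.5838 -0.2754  0.092 ] tooly -101.3 contact z 0.1037 min panel clr 0.0264
approach [ 0.5645589  -0.32497176  0.092     ]
t 15.0 pos [0.6307 0.1855 0.1081] share [-2.5053 -0.5966 -0.4489]
yaw 6.01 turn share 0.3503
time: 16.12
position: [0.6526, -0.0134, 0.2103]
orientation: [[0.412, 0.911, 0.002], [0.911, -0.412, 0.0], [0.001, 0.002, -1.0]]
wrist_force: [-1.1, 0.2, 0.4]
gripper_width: 0.0004
finger_force: 0.0
t 16.12 pos [ 0.6526 -0.0134  0.2103] share [-1.6005  0.2413  0.0499]
yaw -24.35 turn share -0.0029
```

```bash
sed -i 's/Z=.092/Z=.088/' knob.py
python3 -m crank '[[-0.25,0.04,0,0],[-0.5,0.08,0,0],[-0.75,0.12,0,0],[-0.95,0.15,0,0],[-1,0.16,0,0],[-1,0.16,0,0]]'
python3 -m crank '[[-0.2,0.03,0,0],[-0.4,0.06,0,0],[-0.55,0.08,0,0],[-0.6,0.08,0,0],[-0.6,0.08,0,0]]'
python3 -c "
from knob import *
p,y,w=tcp(0,.02);go(p,y)"
```

```text
time: 16.88
position: [0.6001, -0.2067, 0.2094]
orientation: [[0.408, 0.913, 0.001], [0.913, -0.408, 0.0], [0.001, 0.001, -1.0]]
wrist_force: [0.2, 0.0, -0.2]
gripper_width: 0.0006
finger_force: 0.0
time: 17.5
position: [0.566, -0.3217, 0.2086]
orientation: [[0.406, 0.914, 0.0], [0.914, -0.406, 0.001], [0.001, 0.0, -1.0]]
wrist_force: [0.2, -0.2, -0.4]
gripper_width: 0.0003
finger_force: 0.0
t 17.5 pos [ 0.566  -0.3217  0.2086] share [-0.0183 -0.      0.603 ]
yaw -23.98 turn share 0.0014
```

```bash

python3 -m crank '[[-0.015,0,0.1,0],[-0.015,0,0.3,0],[-0.015,0,0.45,0],[-0.015,0,0.55,0],[-0.015,0,0.6,0],[-0.015,0,0.6,0]]'
python3 - <<'E'
from knob import *
s=ctrl.state();R=np.array(s["orientation"]);print(s["position"],s["wrist_force"])
for th in(0,.15,.3,.45,.6,.75,.9,1.05,1.2,1.3):
    p,y,w=tcp(th);d=R.T@(p-s["position"])/.2;a=np.degrees(np.arctan2(R[1,1],R[0,1]));print(th,d.round(3),round(-np.radians(y-a)/1.5,3))
c=shot("side");cv2.imwrite("pics/g.png",cv2.resize(c["frame"][190:330,320:480],None,fx=3.5,fy=3.5))
E
```

```text
time: 18.25
position: [0.5643, -0.3251, 0.088]
orientation: [[0.407, 0.914, -0.001], [0.914, -0.407, 0.0], [0.0, -0.001, -1.0]]
wrist_force: [-0.6, 0.6, 0.4]
gripper_width: 0.0004
finger_force: 0.0
[ 0.56434414 -0.3250725   0.08798108] [-0.61403103  0.63886601  0.37452   ]
0 [ 0.101  0.001 -0.   ] 0.001
0.15 [ 0.118 -0.011 -0.   ] 0.123
0.3 [ 0.137 -0.021 -0.   ] 0.242
0.45 [ 0.157 -0.028 -0.   ] 0.357
0.6 [ 0.178 -0.032 -0.   ] 0.465
0.75 [ 0.199 -0.033 -0.   ] 0.568
0.9 [ 0.219 -0.031 -0.   ] 0.664
1.05 [ 0.238 -0.026 -0.   ] 0.756
1.2 [ 0.256 -0.018 -0.   ] 0.843
1.3 [ 0.267 -0.012 -0.   ] 0.899
```

View pics/g.png

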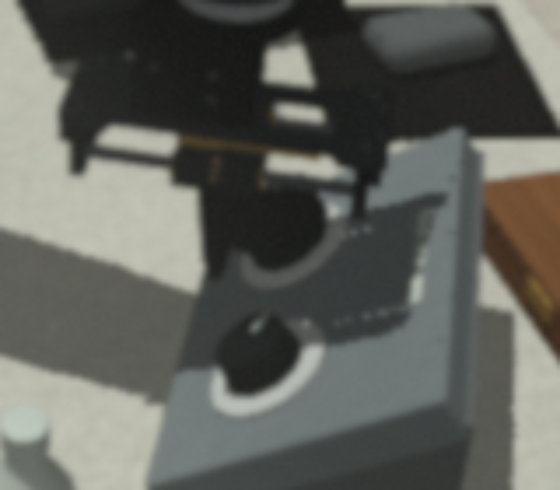

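```bash

python3 -m crank '[[0.06,0,0,0],[0.1,0,0,0.05],[0.125,-0.015,0,0.16],[0.145,-0.024,0,0.28],[0.165,-0.03,0,0.39],[0.188,-0.033,0,0.51],[0.21,-0.032,0,0.62],[0.23,-0.029,0,0.72],[0.25,-0.021,0,0.82],[0.265,-0.013,0,0.89]]'
python3 - <<'E'
from knob import *
s=ctrl.state();R=np.array(s["orientation"]);a=np.degrees(np.arctan2(R[1,1],R[0,1]))
print(s["position"],a,s["wrist_force"],s["ft_torque"])
for th in(1.3,1.4,1.5):
    p,y,w=tcp(th);d=R.T@(p-s["position"])/.2;print(th,d.round(3),round(-np.radians(y-a)/1.5,3))
for nm in("top","side"):
    c=shot(nm); v,u=np.nonzero(c["range_z"]>0);P=pts(c,np.c_[u,v]);r=P-C;q=np.c_[r@xs,r@ys,r@n]
    g=(np.hypot(q[:,0],q[:,1])<.036)&(q[:,2]>.036)&(q[:,2]<.048)
    if g.sum()>8:
        k=q[g]; pc=np.linalg.svd(k[:,:2]-k[:,:2].mean(0))[2][0];print(nm,g.sum(),np.arctan(-pc[1]/pc[0]),k[:,:2].mean(0),cv2.minAreaRect((k[:,:2]*1000).astype(np.float32)))
cv2.imwrite("pics/h.png",cv2.resize(c["frame"][190:330,320:480],None,fx=3.5,fy=3.5))
E
```

```text
time: 19.55
position: [0.5813, -0.2758, 0.0904]
orientation: [[0.983, -0.185, -0.007], [-0.185, -0.983, -0.0], [-0.006, 0.002, -1.0]]
wrist_force: [-17.1, -1.3, 9.3]
gripper_width: 0.0003
finger_force: 8.3
[ 0.5812729  -0.27584508  0.09036941] -100.6602474388076 [-17.09203517  -1.25731664   9.31899318] [-0.20389163  2.9193704  -0.01863839]
1.3 [ 0.012 -0.005  0.012] 0.007
1.4 [ 0.021 -0.013  0.012] 0.063
1.5 [ 0.031 -0.019  0.012] 0.118
side 109 0.7758835930314567 [-0.00286058 -0.00851936] ((-3.8636579513549805, -3.0070228576660156), (25.0299072265625, 62.841617584228516), 45.35904312133789)
```

View pics/h.png

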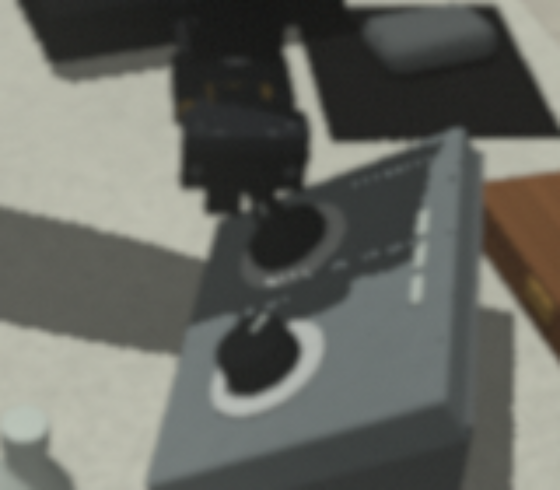

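```bash

python3 -m crank '[[0.01,0,0.01,0],[0.02,-0.005,0.01,0.02],[0.02,-0.005,0.01,0.02]]'
python3 - <<'E'
from knob import *
s=ctrl.state()
print(s["position"],s["wrist_force"])
c=shot("side"); v,u=np.nonzero(c["range_z"]>0);P=pts(c,np.c_[u,v]);r=P-C;q=np.c_[r@xs,r@ys,r@n]
g=(np.hypot(q[:,0],q[:,1])<.036)&(q[:,2]>.036)&(q[:,2]<.047)
print((q[g]*1000).round(0)[::3,:].tolist())
E
```

```text
time: 20.02
position: [0.5817, -0.2753, 0.0882]
orientation: [[0.977, -0.211, -0.016], [-0.211, -0.978, 0.002], [-0.016, 0.002, -1.0]]
wrist_force: [-26.1, 1.9, 16.5]
gripper_width: 0.0004
finger_force: 13.2
[ 0.58169478 -0.27528305  0.08821036] [-26.14690463   1.89235821  16.51007832]
[[-23.0, 10.0, 47.0], [-16.0, 8.0, 45.0], [-8.0, 5.0, 44.0], [-1.0, 2.0, 43.0], [7.0, -3.0, 43.0], [-21.0, 9.0, 44.0], [-17.0, 11.0, 40.0], [-5.0, -0.0, 44.0], [4.0, -7.0, 45.0], [8.0, -3.0, 40.0], [-29.0, 9.0, 44.0], [-24.0, 10.0, 41.0], [-18.0, 11.0, 38.0], [1.0, -7.0, 44.0], [9.0, -12.0, 44.0], [-33.0, 9.0, 43.0], [-26.0, 9.0, 40.0], [-21.0, 10.0, 37.0], [-0.0, -10.0, 44.0], [6.0, -12.0, 43.0], [10.0, -8.0, 38.0], [-31.0, 12.0, 37.0], [-0.0, -13.0, 44.0], [8.0, -19.0, 45.0], [13.0, -17.0, 41.0], [1.0, -19.0, 45.0], [9.0, -23.0, 45.0], [15.0, -23.0, 42.0], [6.0, -23.0, 44.0], [14.0, -27.0, 43.0], [3.0, -24.0, 43.0], [10.0, -27.0, 42.0], [15.0, -25.0, 38.0], [8.0, -30.0, 42.0], [13.0, -26.0, 38.0], [5.0, -29.0, 40.0], [11.0, -30.0, 39.0]]
```

At the stop: the bar's upper end sits at (10,-27) mm, an angle of about 1.2 rad, and the force rises with no further motion. I'll ease off and lift away so it springs back.

```bash

python3 -m crank '[[-0.02,0,0,0],[-0.04,0,0,0],[-0.05,0,-0.05,0],[-0.06,0,-0.2,0],[-0.08,0,-0.4,0],[-0.1,0,-0.6,0],[-0.15,0,-0.7,0],[-0.15,0,-0.7,0]]'
python3 -m crank '[[-0.2,0,0,0],[-0.5,0,0,0],[-0.75,0,0,0],[-0.9,0,0,0],[-0.9,0,0,0],[-0.9,0,0,0]]'
python3 - <<'E'
from knob import *
s=ctrl.state();print(s["time"],s["position"],s["wrist_force"])
for nm in("top","side"):
    c=shot(nm); v,u=np.nonzero(c["range_z"]>0);P=pts(c,np.c_[u,v]);r=P-C;q=np.c_[r@xs,r@ys,r@n]
    g=(np.hypot(q[:,0],q[:,1])<.036)&(q[:,2]>.036)&(q[:,2]<.048)
    if g.sum()>8:
        k=q[g]; pc=np.linalg.svd(k[:,:2]-k[:,:2].mean(0))[2][0];print(nm,g.sum(),"knob ang",np.arctan(-pc[1]/pc[0]))
    Y=np.array([-.1063,.9943]);X=np.array([.9943,.1063]);r=np.c_[(P[:,:2]-[.6288,.2035])@X,(P[:,:2]-[.6288,.2035])@Y,P[:,2]]
    h=(abs(r[:,0])<.03)&(r[:,1]>-.14)&(r[:,1]<.02)&(r[:,2]>.095)&(r[:,2]<.13);print("handle y (home: front -.008, back .004)",h.sum(),h.any() and np.percentile(r[h,1],[5,50,95]).round(4))
    im=c["frame"]; cv2.imwrite(f"pics/z{nm}.png",im[60:360,100:500] if nm=="side" else im[80:320,150:490])
a=cv2.imread("pics/zside.png");b=cv2.imread("pics/ztop.png");b=cv2.copyMakeBorder(b,0,60,0,60,0)
cv2.imwrite("pics/z.png",cv2.resize(np.vstack([a,b]),None,fx=1,fy=1))
E
```

```text
time: 21.08
position: [0.5591, -0.2694, 0.229]
orientation: [[0.977, -0.212, 0.004], [-0.212, -0.977, -0.002], [0.005, 0.001, -1.0]]
wrist_force: [0.8, -0.2, -0.9]
gripper_width: 0.0004
finger_force: 0.0
time: 21.82
position: [0.3827, -0.2311, 0.2255]
orientation: [[0.977, -0.212, -0.001], [-0.212, -0.977, 0.001], [-0.001, -0.001, -1.0]]
wrist_force: [-0.0, 0.3, -0.7]
gripper_width: 0.0007
finger_force: 0.0
21.825 [ 0.382732   -0.23114258  0.22552137] [-0.04900931  0.26450282 -0.71899713]
top 91 knob ang 0.010825022234705146
handle y (home: front -.008, back .004) 108 [-0.0075 -0.0048  0.0035]
side 168 knob ang -0.010518016736958125
handle y (home: front -.008, back .004) 205 [-0.0087 -0.0049  0.0005]
```

View pics/z.png

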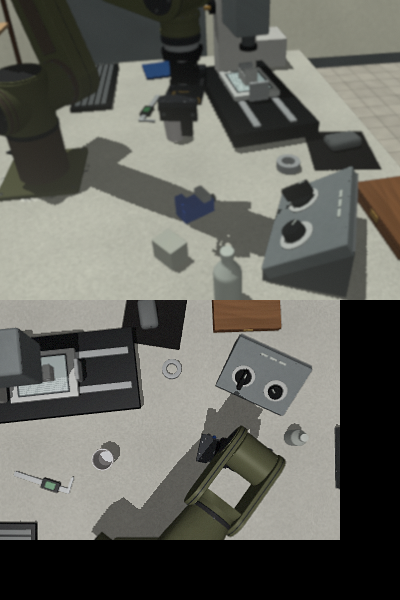

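The knob is back at 0, the stage is home with the vice upright under the lens, and nothing else has moved.

```bash
python3 -c "
from h import *
print(ctrl.finish_job())"
```

```text
the job is handed in; nothing more can be done
None
```

The job is handed in: the vice stands upright on the glass within about 2 mm of centre, its long side along the slide; the stage was then pushed home to its stop, and only after that was the start knob turned to its stop and left to spring back to 0, finishing at about 22 s of the 61 s allowed.

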